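# Cleaning wand into the winder's guide well

## Robot

A 6-joint arm with a two-finger parallel gripper is mounted at the origin on the work surface. World frame = base frame: x ahead of the robot, y to its left, z up, the work surface at z = 0. Lengths are in m, angles in rad, forces in N, time in s.
With the tool pointing down it reaches from about 0.25 to 0.725 m from the base axis. Payload 4 kg.
Tool frame: the origin (TCP) lies midway between the tips of the shut fingers; the grasp point (between the pads) lies 19 mm behind it (bot.grip_point_offset is the distance from the TCP to the grasp point, in m); z points along the fingers, y is the line along which they close (so a half turn about z gives the same grasp; the last joint's range is limited). The gripper opens to 85 mm and grips with 20 to 120 N. Pads are 22 mm wide; open, the fingers measure 114 mm over their backs; the gripper's body (76 mm by 85 mm) begins 54 mm behind the grasp point. The pads swing forward as they close: fully open they stand 13 mm farther back than shut.
Start: joints at [-1.254, 0.241, 0.005, 1.335, 0, 1.571], TCP at [0.156, -0.475, 0.231] pointing down, gripper open.
Joint ranges: [-2.72, 2.72], [-1.05, 1.87], [-1.09, 1.28], [-1.99, 2.15], [-1.42, 1.44], [-3.14, 3.14]. Speed limits (rad/s): [2.79, 2.79, 3.14, 3.14, 3.14, 3.14].

## Interface

Orientations are given as a unit quaternion [x, y, z, w].
In Python, from workcell import bot gives the robot as it stands.
- The arm moves only by the tool step_arm, never from a script. Its argument "targets" is text: rows parted by semicolons, each of 7 numbers parted by spaces: the opening, from -1 (shut) to 1 (fully open), so that 0 is half open, then the shift along the world's x, y, z normalised to -1 to 1, where 1 is 0.5 m, then the turn, a rotation vector about the world's x, y, z normalised to -1 to 1, where 1 is pi/4 rad. In form: gripper x y z wx wy wz; .... A call has 1 to 10 rows; each row is the pose to reach, as a shift and turn from the pose commanded when the call began; what a row does not reach only later rows make up. A row lasts 1/12 s, in which the tool goes at most 41.7 mm and 7.16 degrees, less where a joint would pass 70% of its speed; a pose out of reach is approached as far as the arm can. A call with a number of a shift or a turn outside -1 to 1 is refused whole. A call with a gripper value outside its range is refused whole. The fingers move at their own pace and stop on an object; the grip force is fixed at half the most. Time passes only in rows, so rows that repeat a pose let the fingers close. It gives the time, the measured TCP pose, the force, the opening and the grip force at its end, in the units of the state.
- bot.get_obs(): the state, without advancing time (a new reading comes with each control period).
- bot.camera(name): name is "scene" or "top" or "wrist"; returns the picture (480x640x3 uint8, red, green, blue); there is no depth.
- bot.camera_info(name): a dict with "vertical_fov" (degrees; the focal length in pixels is half the picture's height over the tangent of half this angle, whatever the lens; pixels are square), "cx", "cy" (the principal point, pixels), "D" ([k1, k2, p1, p2, k3] as OpenCV has them; the pictures are not rectified), "pose" (4x4, takes a point from camera to world coordinates). Camera axes: x right, y up, looking along -z (the intrinsics and any distortion apply to the point x, -y, -z); pixel columns grow to the right and rows downward; lengths in m; the calibration is good to about 2 mm. A picture is of the moment at which its call begins: read the wrist's pose just before it. camera_info takes no time and is no camera call; for the wrist camera it gives the pose at the moment of the call.
- bot.job_done(): hands the job in; it is judged then, once.
The state is a dict: "clock": time; "joint_pos": joint angles; "joint_vel": joint speeds; "tau": joint torques, N m; "eef_pos": TCP position; "tool_rot": TCP orientation; "ft_force": force on the tool from outside, world axes, zero at the start; "ft_torque": the same for the moment, N m; "grip_width": finger opening in m; "grasp_force": force on a finger pad.
Only numpy, scipy, OpenCV 4.12 (cv2) and the standard library are available. Lean on these libraries where they do the work, as an engineer would, in place of code of your own. Each camera call takes 0.05 s, during which the arm holds its last target. There are 200 camera calls.

## Task

Take the cleaning wand from its rest and dip its felt head into the low, wide steel pot. Then feed the wand, felt head first and slanting, through the opening of the tape winder's guide well, and bring it level so that the whole wand is inside the well, with its felt head under the clear cover. Finish while still holding it there in the gripper, still and touching nothing of the winder; be gentle with the winder and leave everything else where it stands.

Things in the scene. Friction and masses are not known exactly. Their poses are not given: they have to be found in the camera images.
- wand: straight cleaning wand, 210 mm, about 90 g: wooden handle 110 mm long, 16 x 16 mm square; steel shaft 9 mm thick; grey felt head 25 mm long, 16 mm thick. Origin on the axis, inside the handle 30 mm from its shaft end, near the centre of mass: grip here, across y. x runs along the wand from felt tip (x -130 mm) to handle end (x +80 mm); z is up in the rest.
- wand_tip (a point): centre of the end face of the wand's felt head
- wand_tail (a point): centre of the end face of the wand's handle
- rest: fixed aluminium wand rest: base 190 x 56 x 8 mm, two notched posts 12 mm thick, 36 mm wide at x +62 (under the handle) and -75 mm (under the shaft), ears up to 48.5 mm high; between them the handle is free. The wand lies with its axis 45 mm above the table and lifts straight out. Origin under the base, below the wand's origin; x along the wand.
- pot: low, wide, open steel pot, loose, about 350 g, 76 mm across the rim, 30 mm tall, wall 3 mm, inner floor with a felt disc 6 mm above the table (inner radius there 31 mm). Origin at the centre of its underside, z up.
- pot_rim (a point): centre of the pot's mouth, at rim height, 30 mm above the table
- winder: fixed tape winder with a guide well: a box inside 240 mm long (x -120 to +120) and 96 mm wide (y -48 to +48), open above but for a cover at its -x end. Walls 8 mm thick, their tops 70 mm and the floor 8 mm above the table. On its +y side a control box (y 56 to 126 mm), 60 mm tall, with knobs up to 74 mm. Origin on the table under the well's centre; x along the well.
- mouth (a point): middle of the well's opening at wall-top height (winder x +45, y 0, z 70 mm). The opening spans winder x -30 to +120 mm, 150 mm, shorter than the wand.
- cover_edge (a point): middle of the cover's edge, underside (winder x -30, y 0, z 70 mm). The clear cover, 4 mm thick (top at 74 mm), lies on the walls from here to the -x end, with a thin steel strip along this edge. Under it stand two fixed guide rollers, 16 mm thick, up to 50 mm above the table, at winder x -75, y +36 and -36 mm.
- cup: plain steel open cup, 56 mm across the rim, 45 mm tall: taller and narrower than the pot, not used; bystander, leave it. Origin at the centre of its underside.
- reel: small tape reel lying flat, 178 mm across, 16 mm thick; bystander, leave it. Origin at the centre of its underside.
- cartridge: flat black tape cartridge, 105 x 102 x 21 mm; bystander, leave it. Origin at the centre of its underside.
- tape_roll: roll of splicing tape lying flat, 64 mm across, 19 mm tall; bystander, leave it. Origin at the centre of its underside.
- screwdriver: screwdriver lying on the table, 170 mm long; bystander, leave it. Origin near its middle.
- hub: empty white reel hub, a ring 90 mm across, 22 mm tall; bystander, leave it. Origin at the centre of its underside.
- bottle: closed white plastic bottle, 56 mm across, 120 mm tall; bystander, leave it. Origin at the centre of its underside.
Things that resemble listed ones, but are neither listed nor needed, are in the scene too. There is more than one size of the wand; the one meant has the size given above.

How it is judged:
By the outcome, as a careful person would: the job done as asked, in the order asked, and still so for the second after the job is handed in, while the arm keeps its last pose, push and grip.
It also fails if it takes over 48 s, if anything falls off the work surface, if the arm or the gripper's body presses on something with over 40 N, if the wrist force passes 120 N, or if a joint passes its speed limit or range.

## Working session

There is one attempt and no reset: what is moved stays moved. The work goes in short steps, Python scripts to look and compute and a tool call to move; the robot and the scene stay as the last step left them, time stands still between calls to the robot, and variables do not carry over. Pictures are saved under pics/ and viewed, at most 12 in all, crops included, and the job is handed in when it is done.

Besides the shell and the picture viewer there is one more tool, called after "Call:" in YAML: its name, and indented under it one key for each argument. step_arm: Moves the arm, as the interface text tells. Scaled input: -1 to 1 covers 0.5 m each way for a shift and pi/4 rad each way for a turn. Its arguments: {"type":"object","properties":{"targets":{"type":"string"}},"required":["targets"]}

```bash
mkdir -p pics; cat > h.py <<'E'
import numpy as np, cv2
from workcell import bot
def cam(n):
    i=bot.camera_info(n); f=240/np.tan(np.radians(i['vertical_fov'])/2)
    return np.array([[f,0,i['cx']],[0,f,i['cy']],[0,0,1.]]),np.array(i['D'],float),np.array(i['pose'])
def ray(n,px,z,c=None):
    K,D,P=c or cam(n); u=cv2.undistortPoints(np.array(px,float).reshape(-1,1,2),K,D).reshape(-1,2)
    d=np.c_[u[:,0],-u[:,1],-np.ones(len(u))]@P[:3,:3].T
    o=P[:3,3]; return o+d*((z-o[2])/d[:,2])[:,None]
def proj(n,pts,c=None):
    K,D,P=c or cam(n); q=(np.array(pts,float).reshape(-1,3)-P[:3,3])@P[:3,:3]
    return cv2.projectPoints(q*[1,-1,-1],np.zeros(3),np.zeros(3),K,D)[0].reshape(-1,2)
def snap(n,f):
    im=np.array(bot.camera(n))[:,:,::-1].copy(); cv2.imwrite('pics/'+f+'.png',im); return im
E
python3 - <<'E'
from h import *
a=snap('top','top1'); b=snap('scene','scene1')
for n in('top','scene'):
    K,D,P=cam(n); print(n,K[0,0],D,P.round(3).tolist())
o=bot.get_obs(); print(o['clock'],o['eef_pos'],o['tool_rot'],o['grip_width'])
E
```

```text
top 582.560035506633 [0.02251707 0.         0.         0.         0.        ] [[0.021, 0.997, -0.07, 0.482], [-1.0, 0.021, 0.007, -0.08], [0.008, 0.07, 0.998, 1.148], [0.0, 0.0, 0.0, 1.0]]
scene 474.0458822814275 [-0.10402766  0.          0.          0.          0.        ] [[-0.521, -0.488, 0.7, 1.206], [0.854, -0.318, 0.413, 0.319], [0.021, 0.813, 0.582, 0.627], [0.0, 0.0, 0.0, 1.0]]
0.1 [ 0.15559641 -0.47458257  0.23050998] [ 9.87481388e-01  1.57732766e-01 -1.35423879e-04 -9.29335174e-04] 0.08616434047711813
```

View pics/top1.png

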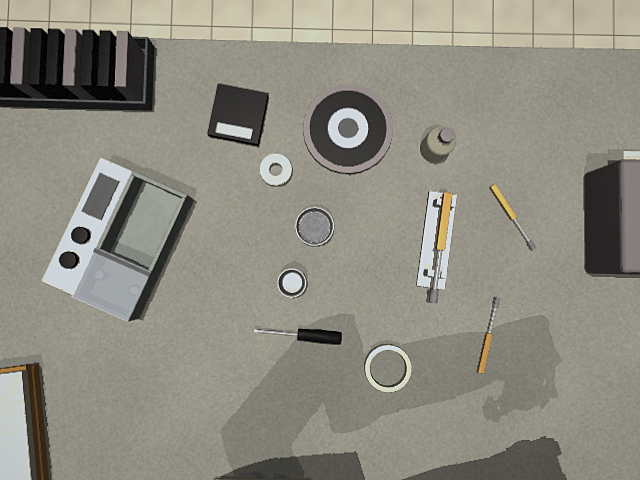

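View pics/scene1.png

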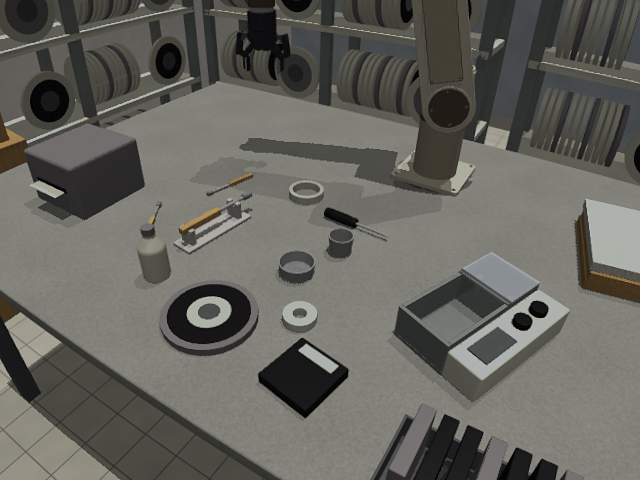

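Could be mistaken for the wand: (440,245) in the rest, (513,215) short loose one, (488,335) thin loose one, and screwdriver (300,335). The one in the white rest is chosen. Pot candidates are (315,226), wide and low, and the cup at (292,283); I choose the former. Next, a close crop check.

```bash
python3 - <<'E'
from h import *
a=cv2.imread('pics/top1.png'); c=cam('top')
A=cv2.resize(a[175:315,405:545],None,fx=4,fy=4,interpolation=cv2.INTER_CUBIC)
B=cv2.resize(a[150:330,35:205],None,fx=3.1,fy=3.1,interpolation=cv2.INTER_CUBIC)[:560]
m=np.zeros((560,1090,3),np.uint8); cv2.imwrite('pics/wand.png',A); cv2.imwrite('pics/wind.png',B)
hsv=cv2.cvtColor(a,cv2.COLOR_BGR2HSV)
m=cv2.inRange(hsv,(10,120,100),(25,255,255)); n,l,s,ce=cv2.connectedComponentsWithStats(m)
for i in range(1,n):
    if s[i,4]>80:
        p=np.argwhere(l==i)[:,::-1]; r=cv2.minAreaRect(p.astype(np.float32)); bx=ray('top',cv2.boxPoints(r),.053,c)
        print(ce[i].round(1),s[i,4],bx[:,:2].round(4).tolist(), np.linalg.norm(bx[0]-bx[1]).round(4),np.linalg.norm(bx[2]-bx[1]).round(4))
# felt tip dark blob ends, pot
t=ray('top',[(433,302),(436,290),(444,193)],.045,c);print(t.round(4))
print('pot',ray('top',[(296,226),(334,226),(315,207),(315,245)],.03,c).round(4))
print('cup',ray('top',[(292,283)],.045,c).round(4))
g=cv2.cvtColor(a[200:255,290:340],cv2.COLOR_BGR2GRAY)
print(cv2.HoughCircles(cv2.resize(g,None,fx=4,fy=4),cv2.HOUGH_GRADIENT,1,100,param1=100,param2=20,minRadius=60,maxRadius=90)/4)
E
```

```text
[503.1 201.4] 214 [[0.6583, -0.4191], [0.664, -0.4274], [0.6029, -0.4683], [0.5972, -0.46]] 0.0101 0.0736
[443.9 221.1] 463 [[0.5379, -0.3175], [0.6459, -0.3313], [0.6441, -0.3465], [0.5362, -0.3326]] 0.1088 0.0153
[484.7 353. ] 221 [[0.3114, -0.3951], [0.3838, -0.4123], [0.3816, -0.4224], [0.3093, -0.4053]] 0.0744 0.0104
[ 12.6 368.8] 111 [[0.3021, 0.484], [0.3088, 0.4386], [0.301, 0.4371], [0.2943, 0.4825]] 0.0459 0.0079
[[ 0.4381 -0.314   0.045 ]
 [ 0.4607 -0.3196  0.045 ]
 [ 0.6454 -0.3337  0.045 ]]
pot [[ 0.5775 -0.0524  0.03  ]
 [ 0.5791 -0.1255  0.03  ]
 [ 0.6151 -0.0882  0.03  ]
 [ 0.5416 -0.0897  0.03  ]]
cup [[ 0.4682 -0.0477  0.045 ]]
[[[24.625 25.875 17.9  ]]]
```

View pics/wand.png

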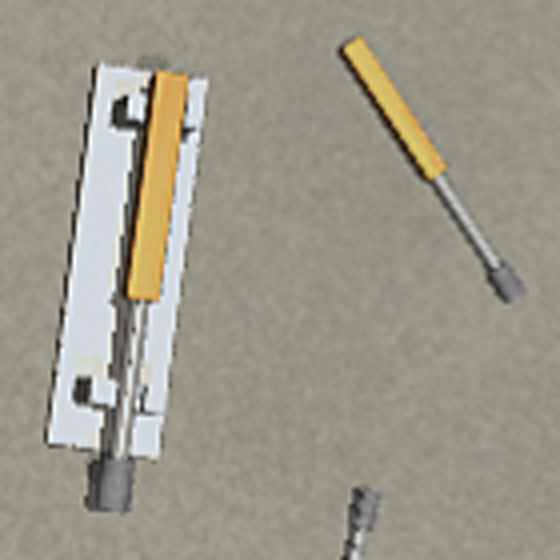

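View pics/wind.png

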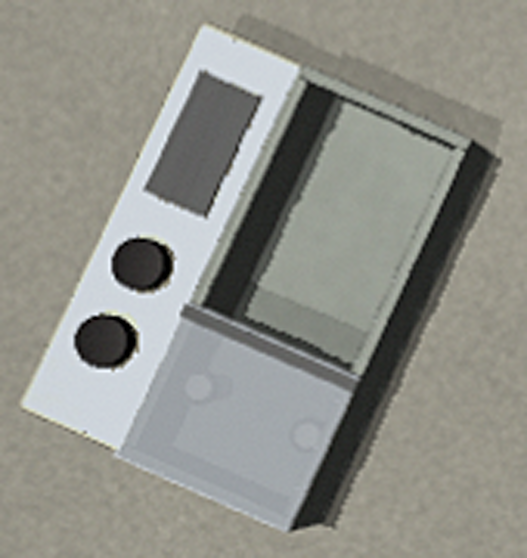

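Crops: the wand in the rest has its handle at (444,193)–(441,250) and its felt end at (432,302). The handle measures 109 mm, so this is the right size; the loose ones are about 74 mm. In the winder crop, the cover is at the lower end with its edge at (182,308)–(358,382), and the open end corners are at (302,68) and (470,147). I'm moving above the wand and fitting the winder pose.

Call:
step_arm:
  targets: "1 .082 .029 -.006 0 0 -.056; 1 .164 .058 -.012 0 0 -.113; 1 .246 .087 -.018 0 0 -.169; 1 .329 .117 -.024 0 0 -.226; 1 .411 .146 -.03 0 0 -.282; 1 .493 .175 -.036 0 0 -.338; 1 .575 .204 -.042 0 0 -.395; 1 .658 .234 -.048 0 0 -.451; 1 .74 .263 -.054 0 0 -.508; 1 .822 .292 -.06 0 0 -.564"

```text
clock: 0.93
eef_pos: [0.549, -0.3346, 0.2019]
tool_rot: [0.998, -0.064, -0.001, -0.0]
ft_force: [0.1, -0.7, -0.2]
grip_width: 0.0851
grasp_force: 0.0
```

Call:
step_arm:
  targets: "1 0 0 0 0 0 0;1 0 0 0 0 0 0;1 0 0 0 0 0 0"

```text
clock: 1.18
eef_pos: [0.547, -0.3355, 0.2017]
tool_rot: [0.998, -0.063, -0.001, -0.0]
ft_force: [0.2, 0.6, -0.0]
grip_width: 0.0856
grasp_force: 0.0
```

```bash
python3 - <<'E'
from h import *
c=cam('top')
uv=np.array([(302,68),(470,147),(182,308),(358,382),(115,455),(292,530)],float)
px=(uv+.5)/3.1-.5+[35,150]
z=[.07,.07,.074,.074,.074,.074]
W=np.array([ray('top',p,zz,c)[0] for p,zz in zip(px,z)])
L=np.array([(128,56),(128,-56),(-30,56),(-30,-56),(-128,56),(-128,-56)])/1000
lm,wm=L.mean(0),W[:,:2].mean(0)
l=(L-lm)@[1,1j]; w=(W[:,:2]-wm)@[1,1j]; r=np.vdot(l,w); th=np.angle(r)
R=np.array([[np.cos(th),-np.sin(th)],[np.sin(th),np.cos(th)]])
t=wm-R@lm; print('winder',t.round(4),np.degrees(th).round(2),'scale',abs(r)/np.vdot(l,l).real)
print(((W[:,:2]-t)@R*1000).round(1).tolist())
im=snap('wrist','wr1'); P=cam('wrist')[2]; print(P.round(3).tolist())
o=bot.get_obs(); print(o['clock'],o['eef_pos'],o['tool_rot'],o['ft_force'])
m=cv2.inRange(cv2.cvtColor(im,cv2.COLOR_BGR2HSV),(10,100,80),(28,255,255)); n,lb,s,ce=cv2.connectedComponentsWithStats(m)
i=1+s[1:,4].argmax(); p=np.argwhere(lb==i)[:,::-1].astype(np.float32); bx=ray('wrist',cv2.boxPoints(cv2.minAreaRect(p)),.053)
print(cv2.boxPoints(cv2.minAreaRect(p)).round().tolist(),bx[:,:2].round(4).tolist())
E
```

```text
winder [0.5307 0.2514] -22.65 scale 0.9847023084777994
[[126.9, 55.3], [124.2, -56.3], [-31.9, 57.5], [-29.7, -55.6], [-125.7, 56.1], [-123.8, -57.0]]
[[-0.125, 0.937, 0.326, 0.63], [-0.992, -0.118, -0.042, -0.348], [-0.0, -0.329, 0.944, 0.345], [0.0, 0.0, 0.0, 1.0]]
1.2333 [ 0.54647068 -0.3361787   0.20235058] [ 9.97997472e-01 -6.32500146e-02 -6.76216074e-04 -1.55364951e-04] [-0.10592668  0.11956774  1.12991422]
[[306.0, 79.0], [327.0, 79.0], [327.0, 226.0], [306.0, 226.0]] [[0.6457, -0.3354], [0.6439, -0.3499], [0.5368, -0.3365], [0.5389, -0.32]]
```

View pics/wr1.png

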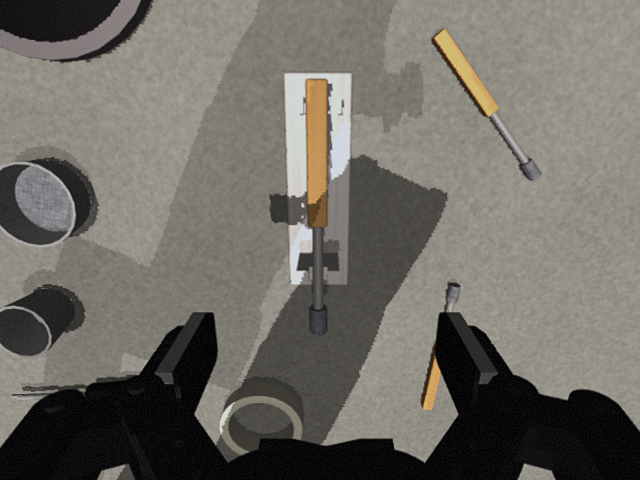

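The wrist view shows the wand centred and aligned: handle (316,79)–(316,226), felt at (318,320). I'm correcting x by +20 mm and y by +5 mm, then descending.

Call:
step_arm:
  targets: "1 .04 .01 0 0 0 0;1 .04 .01 -.07 0 0 0;1 .04 .01 -.14 0 0 0;1 .04 .01 -.2 0 0 0;1 .04 .01 -.26 0 0 0;1 .04 .01 -.3 0 0 0;1 .04 .01 -.33 0 0 0;1 .04 .01 -.35 0 0 0;1 .04 .01 -.354 0 0 0;1 .04 .01 -.354 0 0 0"

```text
clock: 2.07
eef_pos: [0.5665, -0.3317, 0.0259]
tool_rot: [0.998, -0.064, -0.0, -0.0]
ft_force: [0.2, -0.7, -0.2]
grip_width: 0.0855
grasp_force: 0.0
```

Call:
step_arm:
  targets: "-1 0 0 0 0 0 0;-1 0 0 0 0 0 0;-1 0 0 0 0 0 0;-1 0 0 0 0 0 0;-1 0 0 0 0 0 0;-1 0 0 0 0 0 0;-1 0 0 0 0 0 0;-1 0 0 0 0 0 0;-1 0 0 0 0 0 0;-1 0 0 0 0 0 0"

```text
clock: 2.9
eef_pos: [0.5678, -0.3311, 0.0263]
tool_rot: [0.998, -0.063, 0.0, 0.0]
ft_force: [-0.6, -0.1, 4.5]
grip_width: 0.0151
grasp_force: 59.0
```

Call:
step_arm:
  targets: "-1 0 0 .01 0 0 0;-1 0 0 .04 0 0 0;-1 0 0 .08 0 0 0;-1 0 0 .14 0 0 0;-1 0 0 .2 0 0 0;-1 0 0 .26 0 0 0;-1 0 0 .32 0 0 0;-1 0 0 .36 0 0 0;-1 0 0 .36 0 0 0;-1 0 0 .36 0 0 0"

```text
clock: 3.73
eef_pos: [0.5679, -0.3312, 0.2067]
tool_rot: [0.998, -0.063, 0.001, 0.0]
ft_force: [0.0, 0.9, -1.5]
grip_width: 0.0148
grasp_force: 58.4
```

Call:
step_arm:
  targets: "-1 .025 .05 0 -.011 -.088 0;-1 .05 .1 0 -.023 -.176 0;-1 .075 .15 0 -.034 -.265 0;-1 .1 .2 0 -.045 -.353 0;-1 .125 .25 0 -.056 -.441 0;-1 .15 .3 0 -.068 -.529 0;-1 .175 .35 0 -.079 -.617 0;-1 .2 .4 0 -.09 -.706 0;-1 .225 .435 0 -.102 -.794 0;-1 .242 .455 0 -.113 -.882 0"

```text
clock: 4.57
eef_pos: [0.6872, -0.1006, 0.2027]
tool_rot: [0.938, -0.058, 0.341, 0.021]
ft_force: [0.3, -0.1, -1.9]
grip_width: 0.015
grasp_force: 58.6
```

Call:
step_arm:
  targets: "-1 0 0 0 0 0 0;-1 0 0 0 0 0 0;-1 0 0 0 0 0 0;-1 0 0 0 0 0 0"

```text
clock: 4.9
eef_pos: [0.689, -0.1047, 0.2061]
tool_rot: [0.938, -0.06, 0.341, 0.022]
ft_force: [-0.4, 0.7, -1.8]
grip_width: 0.0152
grasp_force: 58.6
```

```bash
python3 - <<'E'
from h import *
a=snap('scene','sc2'); im=snap('wrist','wr2'); o=bot.get_obs()
for k in('clock','eef_pos','tool_rot','joint_pos','ft_force'): print(k,np.round(o[k],4))
cv2.imwrite('pics/both.png',np.hstack([cv2.resize(a,(400,300)),cv2.resize(im,(400,300))]))
E
```

```text
clock 5.0
eef_pos [ 0.6892 -0.1048  0.2066]
tool_rot [ 0.9376 -0.0599  0.3418  0.0224]
joint_pos [-0.1593  0.2123 -0.3636  0.296   0.0194  3.117 ]
ft_force [ 0.9619 -0.5003 -0.7274]
```

View pics/wr2.png

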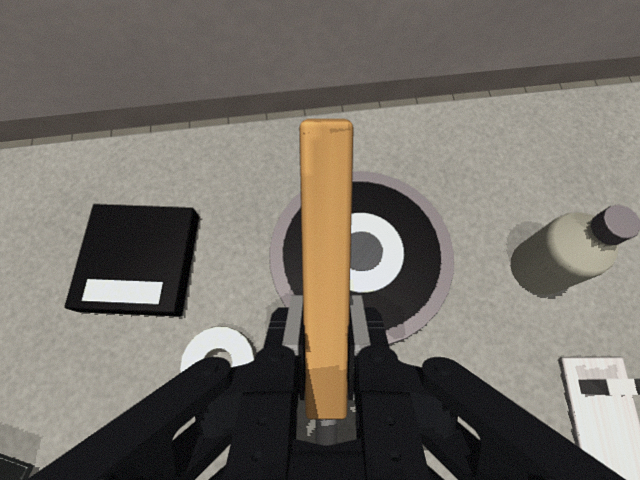

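The wrist view shows the wand firmly held (handle at (327,120)–(327,415)), but joint 6 is at 3.117. The winder's heading would need about 3.98, which is out of range. So I'll put the wand back in the rest and regrasp it with the gripper half-turned (joint 6 about −0.4), before dipping.

Call:
step_arm:
  targets: "-1 -.025 -.05 0 .011 .088 0;-1 -.05 -.1 0 .023 .176 0;-1 -.075 -.15 0 .034 .265 0;-1 -.1 -.2 0 .045 .353 0;-1 -.125 -.25 0 .056 .441 0;-1 -.15 -.3 0 .068 .529 0;-1 -.175 -.35 0 .079 .617 0;-1 -.2 -.4 0 .09 .706 0;-1 -.23 -.44 0 .102 .794 0;-1 -.242 -.455 0 .113 .882 0"

```text
clock: 5.83
eef_pos: [0.5657, -0.3356, 0.2069]
tool_rot: [0.998, -0.066, -0.001, 0.001]
ft_force: [0.9, 0.7, -1.9]
grip_width: 0.0149
grasp_force: 58.8
```

Call:
step_arm:
  targets: "-1 0 0 0 0 0 0;-1 0 0 -.06 0 0 0;-1 0 0 -.12 0 0 0;-1 0 0 -.18 0 0 0;-1 0 0 -.22 0 0 0;-1 0 0 -.25 0 0 0;-1 0 0 -.27 0 0 0;-1 0 0 -.27 0 0 0"

```text
clock: 6.5
eef_pos: [0.5662, -0.3299, 0.0683]
tool_rot: [0.998, -0.063, -0.001, -0.001]
ft_force: [0.2, -0.0, -1.2]
grip_width: 0.0151
grasp_force: 58.8
```

Call:
step_arm:
  targets: "-1 0 0 0 0 0 0;-1 0 0 0 0 0 0"

```text
clock: 6.67
eef_pos: [0.5686, -0.3314, 0.0725]
tool_rot: [0.998, -0.063, 0.002, 0.001]
ft_force: [0.5, -0.7, -0.3]
grip_width: 0.0149
grasp_force: 58.8
```

```bash
python3 - <<'E'
from h import *
a=snap('scene','sc3'); o=bot.get_obs()
for k in('clock','eef_pos','tool_rot','joint_pos','ft_force'): print(k,np.round(o[k],4))
q=proj('scene',[[.567,-.331,.045]])[0]; print(q); x,y=q.astype(int)
cv2.imwrite('pics/c3.png',cv2.resize(a[y-70:y+60,x-80:x+80],None,fx=4,fy=4,interpolation=cv2.INTER_CUBIC))
E
```

```text
clock 6.7167
eef_pos [ 0.5687 -0.3316  0.0727]
tool_rot [ 9.98e-01 -6.30e-02  1.80e-03  8.00e-04]
joint_pos [-5.2790e-01  6.4820e-01  2.1710e-01  1.1358e+00  2.0000e-04  2.7398e+00]
ft_force [-0.4105 -0.3642 -0.792 ]
[208.58872363 215.45744966]
```

View pics/c3.png

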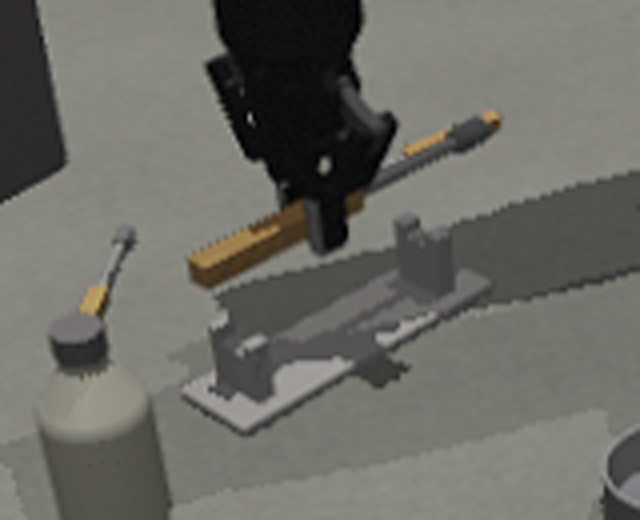

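The scene crop shows the wand level and lined up about 46 mm above the two posts. I'll lower it gently and check the force before opening.

Call:
step_arm:
  targets: "-1 -.001 0.001 -.03 0 0 0;-1 -.001 .001 -.055 0 0 0;-1 -.001 .001 -.075 0 0 0;-1 -.001 .001 -.085 0 0 0;-1 -.001 .001 -.09 0 0 0;-1 -.001 .001 -.091 0 0 0;-1 -.001 .001 -.091 0 0 0"

```text
clock: 7.3
eef_pos: [0.5675, -0.3307, 0.0263]
tool_rot: [0.998, -0.063, 0.001, 0.0]
ft_force: [-0.9, 1.0, 1.9]
grip_width: 0.0149
grasp_force: 59.2
```

Call:
step_arm:
  targets: "1 0 0 0 0 0 0;1 0 0 0 0 0 0;1 0 0 0 0 0 0;1 0 0 0 0 0 0;1 0 0 0 0 0 0;1 0 0 0 0 0 0;1 0 0 .06 0 0 0;1 0 0 .13 0 0 0;1 0 0 .2 0 0 0;1 0 0 .25 0 0 0"

```text
clock: 8.13
eef_pos: [0.5678, -0.3309, 0.1536]
tool_rot: [0.998, -0.063, 0.001, 0.001]
ft_force: [0.1, 0.1, 0.2]
grip_width: 0.0854
grasp_force: 0.0
```

Call:
step_arm:
  targets: "1 0 0 0 0 0 .14;1 0 0 0 0 0 .28;1 0 0 0 0 0 .42;1 0 0 0 0 0 .56;1 0 0 0 0 0 .7;1 0 0 0 0 0 .85;1 0 0 0 0 0 1;1 0 0 0 0 0 1"

```text
clock: 8.8
eef_pos: [0.5669, -0.3304, 0.1501]
tool_rot: [0.946, 0.325, -0.0, -0.0]
ft_force: [-0.3, -0.7, -0.4]
grip_width: 0.0853
grasp_force: 0.0
```

Call:
step_arm:
  targets: "1 0 0 0 0 0 .14;1 0 0 0 0 0 .28;1 0 0 0 0 0 .42;1 0 0 0 0 0 .56;1 0 0 0 0 0 .7;1 0 0 0 0 0 .85;1 0 0 0 0 0 1;1 0 0 0 0 0 1"

```text
clock: 9.47
eef_pos: [0.5669, -0.3305, 0.1501]
tool_rot: [0.751, 0.661, -0.0, -0.0]
ft_force: [0.1, -0.4, 0.3]
grip_width: 0.0854
grasp_force: 0.0
```

Call:
step_arm:
  targets: "1 0 0 0 0 0 .14;1 0 0 0 0 0 .28;1 0 0 0 0 0 .42;1 0 0 0 0 0 .56;1 0 0 0 0 0 .7;1 0 0 0 0 0 .85;1 0 0 0 0 0 1;1 0 0 0 0 0 1"

```text
clock: 10.13
eef_pos: [0.567, -0.3304, 0.1502]
tool_rot: [0.441, 0.897, 0.0, -0.0]
ft_force: [0.2, 0.1, -1.2]
grip_width: 0.0854
grasp_force: 0.0
```

Call:
step_arm:
  targets: "1 0 0 0 0 0 .14;1 0 0 0 0 0 .28;1 0 0 0 0 0 .42;1 0 0 0 0 0 .56;1 0 0 0 0 0 .7;1 0 0 0 0 0 .85;1 0 0 0 0 0 1;1 0 0 0 0 0 1;1 0 0 0 0 0 1;1 0 0 0 0 0 1"

```text
clock: 10.97
eef_pos: [0.5669, -0.3305, 0.1502]
tool_rot: [0.066, 0.998, -0.0, -0.0]
ft_force: [0.7, -0.3, 0.0]
grip_width: 0.0855
grasp_force: 0.0
```

```bash
python3 - <<'E'
from h import *
im=snap('wrist','wr4'); o=bot.get_obs()
for k in('clock','eef_pos','tool_rot','joint_pos'): print(k,np.round(o[k],4))
m=cv2.inRange(cv2.cvtColor(im,cv2.COLOR_BGR2HSV),(10,100,80),(28,255,255)); n,lb,s,ce=cv2.connectedComponentsWithStats(m)
i=1+s[1:,4].argmax(); p=np.argwhere(lb==i)[:,::-1].astype(np.float32); bx=ray('wrist',cv2.boxPoints(cv2.minAreaRect(p)),.053)
print(cv2.boxPoints(cv2.minAreaRect(p)).round().tolist(),bx[:,:2].round(4).tolist())
E
```

```text
clock 11.0167
eef_pos [ 0.567  -0.3305  0.1502]
tool_rot [0.0651 0.9979 0.     0.    ]
joint_pos [-0.5277  0.5944  0.3308  1.3072  0.     -0.3975]
[[314.0, 192.0], [337.0, 192.0], [337.0, 339.0], [314.0, 339.0]] [[0.5359, -0.3345], [0.5378, -0.3202], [0.6451, -0.3331], [0.643, -0.3496]]
```

Call:
step_arm:
  targets: "1 0 0 -.06 0 0 0;1 0 0 -.12 0 0 0;1 0 0 -.17 0 0 0;1 0 0 -.21 0 0 0;1 0 0 -.235 0 0 0;1 0 0 -.248 0 0 0;1 0 0 -.248 0 0 0"

```text
clock: 11.6
eef_pos: [0.5658, -0.3298, 0.0242]
tool_rot: [0.064, 0.998, 0.001, -0.002]
ft_force: [-1.1, -1.0, 0.3]
grip_width: 0.0852
grasp_force: 0.0
```

Call:
step_arm:
  targets: "-1 0 0 0 0 0 0;-1 0 0 0 0 0 0;-1 0 0 0 0 0 0;-1 0 0 0 0 0 0;-1 0 0 0 0 0 0;-1 0 0 0 0 0 0;-1 0 0 0 0 0 0;-1 0 0 0 0 0 0;-1 0 0 0 0 0 0"

```text
clock: 12.35
eef_pos: [0.5674, -0.3307, 0.0271]
tool_rot: [0.063, 0.998, -0.0, 0.001]
ft_force: [-0.2, 1.7, 6.2]
grip_width: 0.0149
grasp_force: 59.1
```

Call:
step_arm:
  targets: "-1 0 0 .01 0 0 0;-1 0 0 .04 0 0 0;-1 0 0 .08 0 0 0;-1 0 0 .14 0 0 0;-1 0 0 .2 0 0 0;-1 0 0 .26 0 0 0;-1 0 0 .32 0 0 0;-1 0 0 .36 0 0 0;-1 0 0 .36 0 0 0"

```text
clock: 13.1
eef_pos: [0.5691, -0.3317, 0.212]
tool_rot: [0.063, 0.998, -0.002, 0.004]
ft_force: [0.3, -0.3, -0.2]
grip_width: 0.0151
grasp_force: 58.4
```

Call:
step_arm:
  targets: "-1 .025 .05 0 -.011 -.088 0;-1 .05 .1 0 -.023 -.176 0;-1 .075 .15 0 -.034 -.265 0;-1 .1 .2 0 -.045 -.353 0;-1 .125 .25 0 -.056 -.441 0;-1 .15 .3 0 -.068 -.529 0;-1 .175 .35 0 -.079 -.617 0;-1 .2 .4 0 -.09 -.706 0;-1 .225 .435 0 -.102 -.794 0;-1 .242 .455 0 -.113 -.882 0"

```text
clock: 13.93
eef_pos: [0.6874, -0.1002, 0.2047]
tool_rot: [0.058, 0.938, -0.021, 0.342]
ft_force: [0.7, 0.5, -0.8]
grip_width: 0.0148
grasp_force: 58.6
```

Call:
step_arm:
  targets: "-1 0 0 -.02 0 0 0;-1 0 0 -.04 0 0 0;-1 0 0 -.06 0 0 0;-1 0 0 -.06 0 0 0"

```text
clock: 14.27
eef_pos: [0.6846, -0.1022, 0.1705]
tool_rot: [0.059, 0.939, -0.022, 0.337]
ft_force: [-1.5, 0.0, -1.2]
grip_width: 0.0148
grasp_force: 58.6
```

```bash
python3 - <<'E'
from h import *
im=snap('wrist','wr5'); a=snap('top','top5'); o=bot.get_obs()
for k in('clock','eef_pos','tool_rot','joint_pos','ft_force'): print(k,np.round(o[k],4))
cv2.imwrite('pics/v5.png',np.hstack([cv2.resize(im,(440,330)),cv2.resize(a[170:310,240:390],(353,330),interpolation=cv2.INTER_CUBIC)]))
E
```

```text
clock 14.3667
eef_pos [ 0.6866 -0.1028  0.174 ]
tool_rot [ 0.0593  0.9384 -0.0219  0.3396]
joint_pos [-0.1568  0.2482 -0.4123  0.2161  0.0188 -0.0238]
ft_force [-1.0324  0.4884 -1.0598]
```

View pics/v5.png

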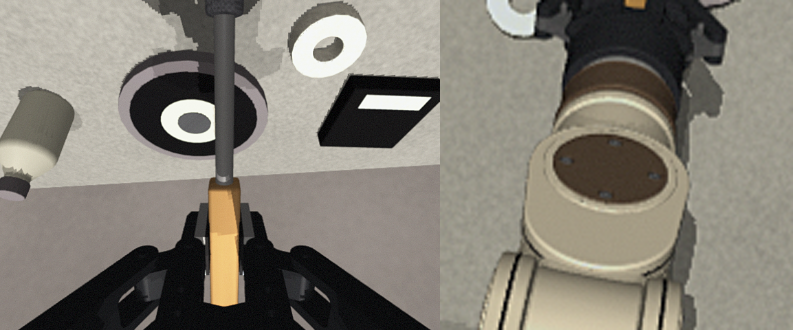

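The wrist view shows the wand held straight (shaft at (225,15)–(225,180)); the top view is blocked by the arm. Now I'll lower it into the pot.

Call:
step_arm:
  targets: "-1 .005 0 -.03 0 0 0;-1 .005 0 -.07 0 0 0;-1 .005 0 -.11 0 0 0;-1 .005 0 -.14 0 0 0;-1 .005 0 -.15 0 0 0;-1 .005 0 -.15 0 0 0;-1 .005 0 -.15 0 0 0"

```text
clock: 14.95
eef_pos: [0.6911, -0.1032, 0.1021]
tool_rot: [0.059, 0.938, -0.022, 0.342]
ft_force: [0.6, 0.6, -0.8]
grip_width: 0.0153
grasp_force: 58.6
```

```bash
cat >> h.py <<'E'
from scipy.spatial.transform import Rotation as Ro
def wand(o=None):
    o=o or bot.get_obs(); R=Ro.from_quat(o['tool_rot']).as_matrix(); T=np.array(o['eef_pos'])
    G=T-.019*R[:,2]; d=-R[:,0]  # flipped grasp: wand +x = -tool x
    return G,d,G-.13*d,G+.08*d
E
python3 - <<'E'
from h import *
a=snap('scene','sc6'); o=bot.get_obs()
G,d,t,ta=wand(o); print(o['clock'],o['eef_pos'].round(4) if hasattr(o['eef_pos'],'round') else o['eef_pos'],d.round(3),t.round(4),np.degrees(np.arcsin(d[2])))
print(proj('scene',[t,G,[.578,-.089,.03]]))
x,y=proj('scene',[[.578,-.089,.03]])[0].astype(int)
cv2.imwrite('pics/c6.png',cv2.resize(a[y-80:y+60,x-80:x+80],None,fx=4,fy=4,interpolation=cv2.INTER_CUBIC))
E
```

```text
15.0 [ 0.6917 -0.1033  0.103 ] [ 0.758 -0.096  0.645] [ 0.581  -0.0892  0.0336] 40.17245979917214
[[295.6765791  259.43613867]
 [259.38560815 249.03213143]
 [296.57890695 260.12084321]]
```

View pics/c6.png

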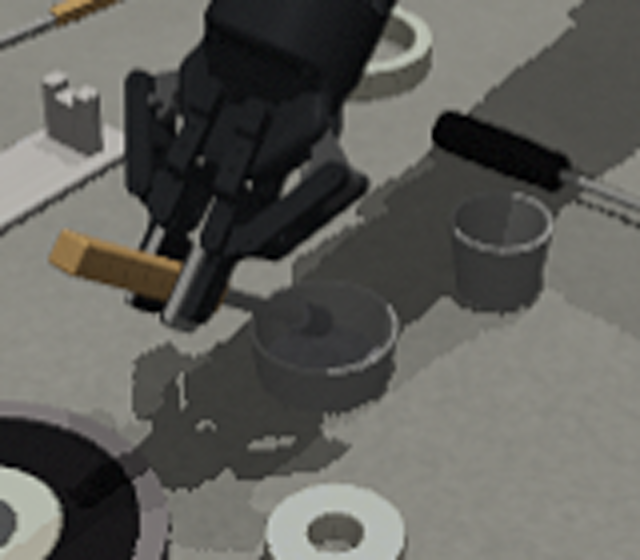

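The crop shows the felt tip at (322,318), over the pot mouth centred at (327,328). Now down 21 mm.

Call:
step_arm:
  targets: "-1 -.002 0 -.015 0 0 0;-1 -.002 0 -.028 0 0 0;-1 -.002 0 -.038 0 0 0;-1 -.002 0 -.042 0 0 0;-1 -.002 0 -.042 0 0 0;-1 -.002 0 -.042 0 0 0"

```text
clock: 15.5
eef_pos: [0.6894, -0.1029, 0.0799]
tool_rot: [0.059, 0.938, -0.022, 0.341]
ft_force: [-0.4, -0.2, -0.8]
grip_width: 0.0148
grasp_force: 58.7
```

```bash
python3 - <<'E'
from h import *
o=bot.get_obs();G,d,t,ta=wand(o); print(o['clock'],t.round(4),o['ft_force'])
E
```

```text
15.5 [ 0.5784 -0.0889  0.011 ] [-0.38534513 -0.23548814 -0.84448719]
```

Dipped: the tip is at (0.578, −0.089, 0.011), inside the pot with the felt at the pad, and there is no side force. I'll raise straight up and compute the waypoints to the well.

Call:
step_arm:
  targets: "-1 0 0 .02 0 0 0;-1 0 0 .06 0 0 0;-1 0 0 .11 0 0 0;-1 0 0 .17 0 0 0;-1 0 0 .22 0 0 0;-1 0 0 .25 0 0 0;-1 0 0 .25 0 0 0"

```text
clock: 16.08
eef_pos: [0.6927, -0.1034, 0.2124]
tool_rot: [0.059, 0.936, -0.022, 0.347]
ft_force: [0.6, 0.1, -0.2]
grip_width: 0.0153
grasp_force: 58.6
```

```bash
cat >> h.py <<'E'
WO=np.array([.5307,.2514]);WT=np.radians(-22.65)
def tgt(x,z,th,y=0,yaw=WT):
    th=np.radians(th);c,s=np.cos(WT),np.sin(WT)
    tip=np.r_[WO+[c*x/1e3-s*y/1e3,s*x/1e3+c*y/1e3],z/1e3]
    R=Ro.from_euler('ZY',[yaw,-th]).as_matrix()   # wand axes
    T=tip+.13*R[:,0]-.019*R[:,2]
    return T,Ro.from_matrix(np.c_[-R[:,0],R[:,1],-R[:,2]])
def delta(a,b): return np.r_[(b[0]-a[0])/.5,(b[1]*a[1].inv()).as_rotvec()/(np.pi/4)].round(3)
def now():
    o=bot.get_obs(); return np.array(o['eef_pos']),Ro.from_quat(o['tool_rot'])
def inw(p):
    c,s=np.cos(WT),np.sin(WT); p=np.array(p); q=(p[:2]-WO)@np.array([[c,-s],[s,c]]); return np.r_[q,p[2]].round(4)*1e3
def rep():
    o=bot.get_obs();G,d,t,ta=wand(o); print(round(o['clock'],2),'tip',inw(t),'tail',inw(ta),'tilt',np.degrees(np.arcsin(d[2])).round(1),'yaw',np.degrees(np.arctan2(d[1],d[0])).round(1),'F',np.round(o['ft_force'],1),'q',np.round(o['joint_pos'],2))
E
python3 - <<'E'
from h import *
rep(); p=now()
for w in [(10,110,35),(5,40,35),(-50,28,30),(-90,26,24),(-105,28,14),(-105,42,0)]:
    q=tgt(*w); print(w,q[0].round(3),delta(p,q)); p=q
E
```

```text
16.08 tip [ 179.1 -294.7  142.1] tail [ 332.7 -252.2  278.9] tilt 40.6 yaw -7.2 F [ 0.6  0.1 -0.2] q [-0.16  0.21 -0.36  0.29  0.02 -0.02]
(10, 110, 35) [0.648 0.202 0.169] [-0.089  0.612 -0.087  0.034  0.121 -0.342]
(5, 40, 35) [0.644 0.204 0.099] [-0.009  0.004 -0.14   0.     0.     0.   ]
(-50, 28, 30) [0.597 0.224 0.077] [-0.093  0.039 -0.045  0.043  0.103 -0.   ]
(-90, 26, 24) [0.564 0.237 0.062] [-0.066  0.027 -0.03   0.051  0.123  0.   ]
(-105, 28, 14) [0.554 0.241 0.041] [-0.02   0.008 -0.041  0.086  0.205 -0.   ]
(-105, 42, 0) [0.554 0.242 0.023] [-0.001  0.001 -0.036  0.12   0.287  0.   ]
```

Call:
step_arm:
  targets: "-1 -.005 .04 0 .003 .01 -.03;-1 -.015 .1 0 .006 .025 -.06;-1 -.025 .17 -.01 .01 .04 -.1;-1 -.035 .24 -.015 .014 .05 -.14;-1 -.045 .31 -.02 .018 .065 -.18;-1 -.055 .38 -.025 .022 .08 -.22;-1 -.065 .45 -.03 .026 .09 -.26;-1 -.075 .52 -.035 .03 .105 -.3;-1 -.085 .58 -.045 .034 .12 -.33;-1 -.089 .612 -.05 .034 .121 -.342"

```text
clock: 16.92
eef_pos: [0.6439, 0.2072, 0.1781]
tool_rot: [0.186, 0.937, -0.057, 0.289]
ft_force: [0.9, -0.5, -1.2]
grip_width: 0.015
grasp_force: 58.8
```

Call:
step_arm:
  targets: "-1 0 0 0 0 0 0;-1 0 0 0 0 0 0;-1 0 0 0 0 0 0"

```text
clock: 17.17
eef_pos: [0.6443, 0.2023, 0.1787]
tool_rot: [0.187, 0.937, -0.059, 0.289]
ft_force: [-0.3, 0.0, -1.9]
grip_width: 0.0151
grasp_force: 58.8
```

```bash
python3 - <<'E'
from h import *
a=snap('scene','sc7'); rep(); p=now()
for w in [(5,45,35)]: print(delta(p,tgt(*w)))
L=lambda x,y,z:np.r_[WO+[np.cos(WT)*x-np.sin(WT)*y,np.sin(WT)*x+np.cos(WT)*y],z]
pts=[L(.128,.056,.07),L(.128,-.056,.07),L(-.03,.056,.074),L(-.03,-.056,.074),L(-.128,.056,.074),L(-.128,-.056,.074)]
b=cv2.imread('pics/scene1.png')
for q in proj('scene',pts): cv2.circle(b,tuple(int(round(v*4)) for v in q),5,(0,0,255),1,shift=2)
cv2.imwrite('pics/c7.png',np.hstack([cv2.resize(v[240:400,385:575],(400,337),interpolation=cv2.INTER_CUBIC) for v in(b,a)]))
E
```

```text
17.22 tip [  6.1  -1.9 121.6] tail [179.5  -2.  240. ] tilt 34.3 yaw -22.7 F [ 0.2  0.1 -0.5] q [ 0.5   0.35 -0.15  0.67 -0.46  0.8 ]
[-0.002  0.005 -0.15  -0.005 -0.014  0.001]
```

View pics/c7.png

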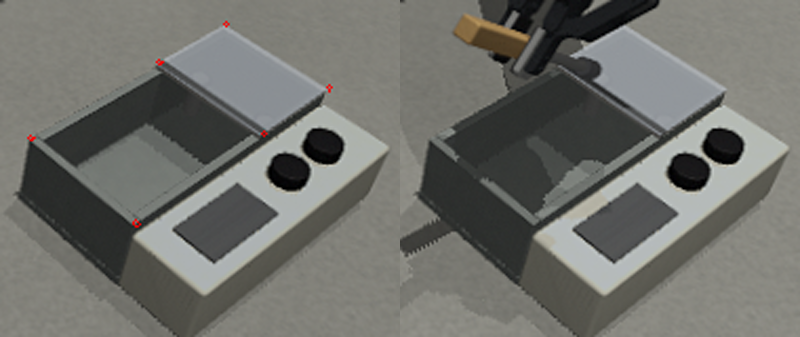

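The overlay shows the fitted winder corners landing on the picture's corners: cover edge at (160,62) and (264,134), ends within a pixel or two. The wand tip hangs above the opening. Lowering the tip into the opening.

Call:
step_arm:
  targets: "-1 0 .003 -.03 -.002 -.005 0;-1 -.002 .005 -.07 -.005 -.014 0;-1 -.002 .005 -.11 -.005 -.014 0;-1 -.002 .005 -.14 -.005 -.014 0;-1 -.002 .005 -.15 -.005 -.014 0;-1 -.002 .005 -.15 -.005 -.014 0;-1 -.002 .005 -.15 -.005 -.014 0"

```text
clock: 17.8
eef_pos: [0.6445, 0.2046, 0.1058]
tool_rot: [0.188, 0.935, -0.059, 0.296]
ft_force: [0.0, 0.2, -1.3]
grip_width: 0.0146
grasp_force: 58.8
```

```bash
python3 - <<'E'
from h import *
rep(); p=now()
for w in [(-25,34,33),(-50,30,30)]: print(delta(p,tgt(*w)))
E
```

```text
17.8 tip [ 5.7  0.9 46.6] tail [177.6   0.4 167.3] tilt 35.1 yaw -22.8 F [ 0.   0.2 -1.3] q [ 0.51  0.43 -0.25  0.48 -0.47  0.81]
[-0.053  0.021 -0.034  0.016  0.043  0.002]
[-0.094  0.038 -0.055  0.042  0.105  0.002]
```

Call:
step_arm:
  targets: "-1 -.008 .003 -.008 .002 .006 0;-1 -.02 .008 -.016 .006 .015 0;-1 -.036 .014 -.025 .011 .03 0;-1 -.053 .021 -.034 .016 .043 0;-1 -.068 .027 -.042 .026 .065 0;-1 -.082 .033 -.049 .034 .085 0;-1 -.092 .037 -.054 .041 .103 0;-1 -.094 .038 -.055 .042 .105 0;-1 -.094 .038 -.055 .042 .105 0"

```text
clock: 18.55
eef_pos: [0.5969, 0.2248, 0.0777]
tool_rot: [0.19, 0.947, -0.051, 0.253]
ft_force: [-0.3, -0.4, -0.9]
grip_width: 0.0151
grasp_force: 58.8
```

```bash
python3 - <<'E'
from h import *
rep(); p=now()
for w in [(-72,29,27),(-92,28,23)]: print(delta(p,tgt(*w)))
E
```

```text
18.55 tip [-50.8   0.9  29.3] tail [131.2   1.  134.2] tilt 30.0 yaw -22.6 F [-0.3 -0.4 -0.9] q [ 0.55  0.43 -0.29  0.53 -0.42  0.88]
[-0.036  0.013 -0.013  0.025  0.061 -0.   ]
[-0.068  0.026 -0.033  0.06   0.143 -0.   ]
```

Call:
step_arm:
  targets: "-1 -.006 .002 -.002 .004 .01 0;-1 -.015 .005 -.005 .01 .025 0;-1 -.025 .009 -.009 .018 .043 0;-1 -.036 .013 -.013 .025 .061 0;-1 -.047 .018 -.02 .037 .09 0;-1 -.058 .022 -.027 .049 .117 0;-1 -.066 .025 -.032 .058 .139 0;-1 -.068 .026 -.033 .06 .143 0;-1 -.068 .026 -.033 .06 .143 0"

```text
clock: 19.3
eef_pos: [0.563, 0.2375, 0.061]
tool_rot: [0.193, 0.961, -0.039, 0.195]
ft_force: [0.1, 0.2, -1.2]
grip_width: 0.015
grasp_force: 58.8
```

```bash
python3 - <<'E'
from h import *
a=snap('scene','sc8');rep(); p=now()
for w in [(-102,31,16),(-105,36,8),(-105,42,0)]: print(delta(p,tgt(*w)))
cv2.imwrite('pics/c8.png',cv2.resize(a[220:380,385:575],(640,539),interpolation=cv2.INTER_CUBIC))
E
```

```text
19.35 tip [-91.9  -0.3  27.9] tail [101.5  -0.4 109.9] tilt 23.0 yaw -22.7 F [-0.3 -0.7 -1.3] q [ 0.56  0.44 -0.27  0.62 -0.32  0.91]
[-0.013  0.006 -0.025  0.06   0.143  0.   ]
[-0.016  0.007 -0.052  0.128  0.307  0.   ]
[-0.019  0.009 -0.076  0.197  0.471  0.   ]
```

View pics/c8.png

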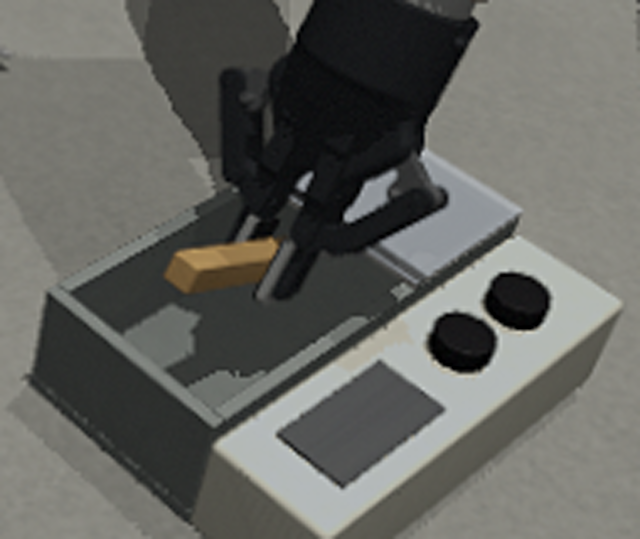

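The picture shows the head under the cover and the handle inside the opening, but the finger knuckles bulge sideways (right one about (440,200) in the crop). I'll check their height before levelling.

```bash
python3 - <<'E'
from h import *
from scipy.optimize import least_squares as ls
p,r=now(); R=r.as_matrix(); G=p-.019*R[:,2]
for u,s in [((440,205),1),((444,190),1),((228,75),-1),((232,165),-1)]:
    px=np.array(u)/3.368+[385,220]
    for sg in(1,-1):
        f=lambda v:proj('scene',[G+sg*v[0]*R[:,1]-v[1]*R[:,2]])[0]-px
        q=ls(f,[.05,.05]); print(u,sg,q.x.round(4),q.cost.round(2))
E
```

```text
(440, 205) 1 [0.0652 0.0723] 0.0
(440, 205) -1 [-0.0652  0.0723] 0.0
(444, 190) 1 [0.0634 0.0795] 0.0
(444, 190) -1 [-0.0634  0.0795] 0.0
(228, 75) 1 [-0.0651  0.0696] 0.0
(228, 75) -1 [0.0651 0.0696] 0.0
(232, 165) 1 [-0.04  0.03] 0.0
(232, 165) -1 [0.04 0.03] 0.0
```

The knuckles sit about 72 mm behind the grasp point at y ±65, and the links clear the wall tops. I'll finish with the axis a bit higher (z = 47) for margin.

```bash
python3 - <<'E'
from h import *
p=now()
for w in [(-100,33,17),(-104,40,9),(-105,47,0)]: print(delta(p,tgt(*w)))
E
```

```text
[-0.01   0.005 -0.017  0.051  0.123  0.   ]
[-0.014  0.007 -0.039  0.12   0.287  0.   ]
[-0.019  0.009 -0.066  0.197  0.471  0.   ]
```

Call:
step_arm:
  targets: "-1 -.003 .001 -.004 .013 .03 0;-1 -.006 .003 -.01 .03 .07 0;-1 -.01 .005 -.017 .051 .123 0;-1 -.012 .006 -.024 .072 .175 0;-1 -.013 .006 -.031 .096 .23 0;-1 -.014 .007 -.039 .12 .287 0;-1 -.014 .007 -.039 .12 .287 0;-1 -.014 .007 -.039 .12 .287 0"

```text
clock: 20.02
eef_pos: [0.5567, 0.2406, 0.0416]
tool_rot: [0.196, 0.977, -0.015, 0.077]
ft_force: [-0.9, -0.3, -1.0]
grip_width: 0.0148
grasp_force: 58.8
```

```bash
python3 - <<'E'
from h import *
rep(); p=now()
for w in [(-105,43,5),(-105,47,0)]: print(delta(p,tgt(*w)))
E
```

```text
20.02 tip [-103.2    0.2   40. ] tail [ 1.042e+02 -1.000e-01  7.290e+01] tilt 9.0 yaw -22.7 F [-0.9 -0.3 -1. ] q [ 0.47  0.52 -0.12  0.83 -0.12  0.86]
[-0.004  0.002 -0.012  0.034  0.082  0.002]
[-0.006  0.002 -0.027  0.077  0.185  0.002]
```

Call:
step_arm:
  targets: "-1 -.002 .001 -.006 .016 .04 0;-1 -.004 .002 -.012 .034 .082 0;-1 -.005 .002 -.018 .05 .12 0;-1 -.006 .002 -.024 .067 .16 0;-1 -.006 .002 -.027 .077 .185 0;-1 -.006 .002 -.027 .077 .185 0;-1 -.006 .002 -.027 .077 .185 0;-1 -.006 .002 -.027 .077 .185 0"

```text
clock: 20.68
eef_pos: [0.5526, 0.2422, 0.0283]
tool_rot: [0.196, 0.981, 0.0, -0.0]
ft_force: [0.9, -0.1, -1.1]
grip_width: 0.0147
grasp_force: 58.8
```

```bash
python3 - <<'E'
from h import *
a=snap('scene','sc9');b=snap('top','top9');rep()
print(np.abs(bot.get_obs()['joint_vel']).max())
cv2.imwrite('pics/c9.png',np.hstack([cv2.resize(a[220:380,385:575],(440,370),interpolation=cv2.INTER_CUBIC),cv2.resize(b[140:330,20:205],(360,370),interpolation=cv2.INTER_CUBIC)]))
E
```

```text
20.78 tip [-106.2   -0.    47.5] tail [1.038e+02 1.000e-01 4.740e+01] tilt -0.0 yaw -22.6 F [0.  0.3 0. ] q [ 0.41  0.6  -0.01  0.97  0.    0.81]
0.00131244541296675
```

View pics/c9.png

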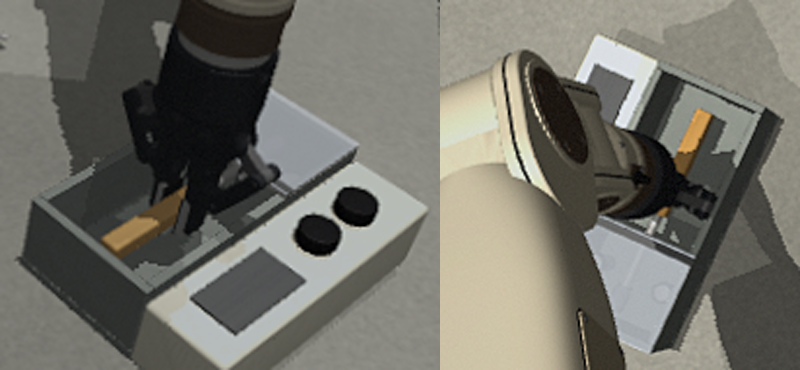

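Both views show the wand level inside the well, with the handle end at (110,245) in the left view, clear of the end wall. The head is under the cover, the contact force is about zero, and the arm is still. Handing in.

```bash
python3 -c "
from h import *
print(bot.job_done())"
```

```text
the job is handed in; nothing more can be done
None
```

The wand was dipped in the pot, then fed slanting into the guide well, and is held level and still inside it with its felt head under the cover; the force reading is about zero, and I handed the job in at about 21 s of the 48 s allowed.

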